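# Unscrew the blue cap of the clamped grease pot

## Task

Open the grease pot with the blue cap, which is clamped to the packing bench: twist its stiff screw cap anticlockwise, taking a fresh grip after each twist, until it is fully unscrewed and lifts straight off. Then set the cap down in the shallow steel tray, right way up and not dropped, and let go. Leave the pot with the orange cap alone.

Things in the scene. Friction and masses are not known exactly. Their poses are not given: they have to be found in the camera images.
- cap_center (a point): Centre (half-way up) of the loose blue ribbed round screw cap: 58 mm diameter, 34 mm tall, about 70 g. z up, x along the white stripe on its top. At the start it is screwed on a white pot with a blue band, fixed to the bench, underside 118 mm above the bench; below it a 39 mm neck, 19 mm lower the 84 mm wide shoulder. Once unscrewed it needs 15 mm of lift to clear the neck.
- cap_thread (a joint): How far the blue cap has been unscrewed, rad: 0 tight, 2.27 end stop; anticlockwise from above, two or three twists (1.5 rad at most in one grip). The cap has up to 0.1 rad of play. It does not rise as it turns; a dry friction of 0.25 N m resists all the way and holds it where left. Lugs hold it on the neck until about 2.1 rad; then it lifts straight up. With the cap off, it keeps its value.
- tray_in (a point): Centre of the inner floor of the square steel tray where the cap goes: fixed to the bench, 160 x 160 mm outside, walls 3 mm thick, rim 13 mm above the bench, inner floor 3 mm above the bench. Its x and y axes run along its sides, z up.
- orange_pot: The other pot, to be left alone: same shape and size, but with an orange cap and band. Each pot is 152 mm tall to the cap's top, 84 mm wide, in a steel ring of 100 mm diameter, fixed to the bench. Origin: centre of its underside, on the bench.
There are look-alikes about, which are no part of the job. What is meant by the part that bears cap_center is not pink, and is the smaller of those in its own colour.

How it is judged:
By the outcome, as a careful person would: the job done as asked, in the order asked, and still so for the second after the job is handed in, with the robot touching nothing.
It also fails if it takes over 51 s, if anything falls off the work surface, if the arm or the gripper's body presses on something with over 40 N, if the wrist force passes 120 N, or if a joint passes its speed limit or range.

## Robot

A 6-joint arm with a two-finger parallel gripper is mounted at the origin on the work surface. World frame = base frame: x ahead of the robot, y to its left, z up, the work surface at z = 0. Lengths are in m, angles in rad, forces in N, time in s.
With the tool pointing down it reaches from about 0.3 to 0.775 m from the base axis. Payload 14.6 kg.
Tool frame: the origin (TCP) lies at the very end of the fingers, on their centre line; the grasp point (between the pads) lies 19 mm behind it; y points along the fingers, z is the direction in which the jaws open and shut, and the axes are right-handed (so a half turn about y gives the same grasp; the last joint's range is limited). The gripper opens to 94 mm and grips with 3 to 60 N. Pads are 16 mm wide; open, the fingers measure 119 mm over their backs; the gripper's body (75 mm by 177 mm) begins 78 mm behind the grasp point.
Start: joints at [1.183, 0.3, 1.521, -0, 1.321, -0.067], TCP at [0.173, 0.522, 0.205] pointing down, gripper open.
Joint ranges: [-3.03, 3.03], [-0.79, 2.21], [0.23, 2.52], [-1.04, 4.18], [0, 3.07], [-2.55, 2.55]. Speed limits (rad/s): [2.22, 2.22, 2.57, 3.14, 3.14, 3.14].

## Interface

Orientations are given as a 3x3 rotation matrix whose columns are the frame's x, y, z axes.
In Python, from bench import sensors, viewer, finish_job gives the robot as it stands.
- The arm moves only by the tool play_rows, never from a script. Its argument "moves" is a list of rows, each a list of 6 numbers: the shift along the tool's x, y, z in units of 40 mm (1.0 is 40 mm), then the turn, a rotation vector about the tool's x, y, z in units of 8 degrees (1.0 is 8 degrees). In form: [[dx, dy, dz, wx, wy, wz], ...]. A call has 1 to 10 rows; each row shifts and turns the pose as measured when the row begins, along the tool's axes as they then stand; what a row does not reach is not made up. A row lasts 1/10 s, in which the tool goes at most 50 mm and 8.59 degrees, less where a joint would pass 70% of its speed; a pose out of reach is approached as far as the arm can. A call is refused whole if a number of a shift passes 1 or a number of a turn 1, either way. A call with a gripper value outside its range is refused whole. "fingers" is the gripper's target within -1 to 1 (fully open at 1, half-way at 0, shut at -1), set as the call begins (left out, the last holds). The fingers move at their own pace and stop on an object; "newtons" is the grip in N (left out, the last holds). Time passes only in rows, so rows that do not move let the fingers close. It gives the time, the measured TCP pose, the force and the opening at its end, in the units of the state.
- sensors.get_obs(): the state, without advancing time (a new reading comes with each control period).
- viewer.capture(name): name is "scene" or "top" or "wrist"; returns the picture (480x640x3 uint8, red, green, blue); there is no depth.
- viewer.camera_model(name): a dict with "mtx" (3x3 intrinsics, pixels), "world_from_camera" (4x4, takes a point from camera to world coordinates). Camera axes: x right, y down, z forward; pixel columns grow to the right and rows downward; lengths in m; the calibration is good to about 2 mm. A picture is of the moment at which its call begins: read the wrist's pose just before it. camera_model takes no time and is no camera call; for the wrist camera it gives the pose at the moment of the call.
- finish_job(): hands the job in, once; it reports no verdict.
The state is a dict: "time_s": time; "joint_positions": joint angles; "qvel": joint speeds; "joint_efforts": joint torques, N m; "ee_pos": TCP position; "tcp_rot": TCP orientation; "force": force on the tool from outside, world axes, zero at the start; "moment": the same for the moment, N m; "opening": finger opening in m.
Only numpy, scipy, OpenCV 4.12 (cv2) and the standard library are available. Lean on these libraries where they do the work, as an engineer would, in place of code of your own. Each camera call takes 0.05 s, during which the arm holds its last target.

## Working session

There is one attempt and no reset: what is moved stays moved. The work goes in short steps, Python scripts to look and compute and a tool call to move; the robot and the scene stay as the last step left them, time stands still between calls to the robot, and variables do not carry over. Pictures are saved under pics/ and viewed, and the job is handed in when it is done.

Besides the shell and the picture viewer there is one more tool, called after "Call:" as a command line: name --pt "numbers of a row" for each row, then --argument value for the rest. play_rows: Moves the arm, as the interface text tells. Its arguments: {"type":"object","properties":{"moves":{"type":"array","items":{"type":"array","items":{"type":"number"}}},"fingers":{"type":"number"},"newtons":{"type":"number"}},"required":["moves"]}

```bash
ls; mkdir -p pics; python3 - <<'E'
from bench import sensors, viewer
import cv2, numpy as np
o=sensors.get_obs(); print(o)
for n in("scene","top","wrist"):
    m=viewer.camera_model(n); im=viewer.capture(n)
    cv2.imwrite(f"pics/{n}0.png",im[:,:,::-1]); print(n,np.round(m["mtx"],1).tolist(),np.round(m["world_from_camera"],3).tolist())
E
```

```text
pics
{'time_s': 0.0, 'joint_positions': array([ 1.18340305e+00,  3.00474863e-01,  1.52156012e+00,  1.18739879e-05,
        1.32066407e+00, -6.65812808e-02]), 'qvel': array([-0.00161447,  0.00028408,  0.0009757 , -0.00148851,  0.00091817,
        0.00074568]), 'joint_efforts': array([ 8.45510949e-04, -5.31803906e+01, -3.52753866e+01,  7.08937598e-02,
        2.42470315e-02, -5.97136454e-05]), 'ee_pos': array([0.17333295, 0.52171524, 0.20489312]), 'tcp_rot': array([[ 9.48978733e-01, -4.28622908e-04,  3.15339786e-01],
       [-3.15340066e-01, -1.02006491e-03,  9.48978188e-01],
       [-8.50867403e-05, -9.99999388e-01, -1.10318188e-03]]), 'force': array([ 1.15552049,  0.59553288, -0.22033743]), 'moment': array([ 0.01500993,  0.0029701 , -0.04338165]), 'opening': 0.0938284309989113}
scene [[583.1, 0.0, 332.4], [0.0, 583.1, 234.3], [0.0, 0.0, 1.0]] [[-0.873, 0.383, -0.302, 0.835], [0.487, 0.686, -0.54, 0.569], [0.0, -0.619, -0.786, 0.899], [0.0, 0.0, 0.0, 1.0]]
top [[435.7, 0.0, 325.9], [0.0, 435.7, 244.4], [0.0, 0.0, 1.0]] [[-0.018, -0.999, 0.045, 0.481], [-1.0, 0.017, -0.017, 0.013], [0.016, -0.046, -0.999, 0.884], [0.0, 0.0, 0.0, 1.0]]
wrist [[333.1, 0.0, 316.0], [0.0, 333.1, 236.2], [0.0, 0.0, 1.0]] [[0.316, 0.913, 0.259, 0.097], [0.949, -0.304, -0.087, 0.548], [-0.001, 0.274, -0.962, 0.384], [0.0, 0.0, 0.0, 1.0]]
```

View pics/scene0.png

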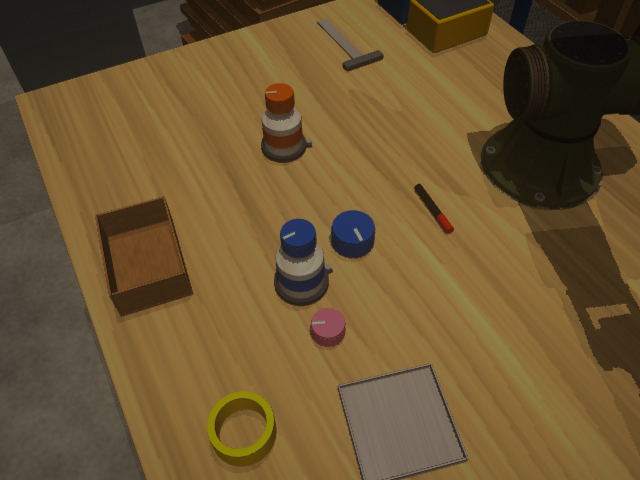

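View pics/top0.png

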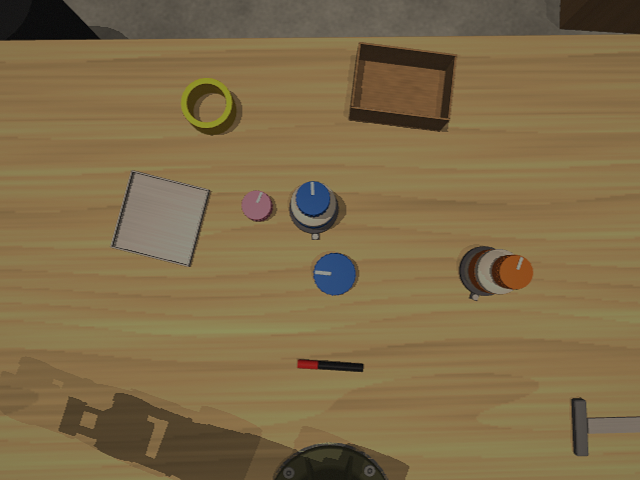

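View pics/wrist0.png

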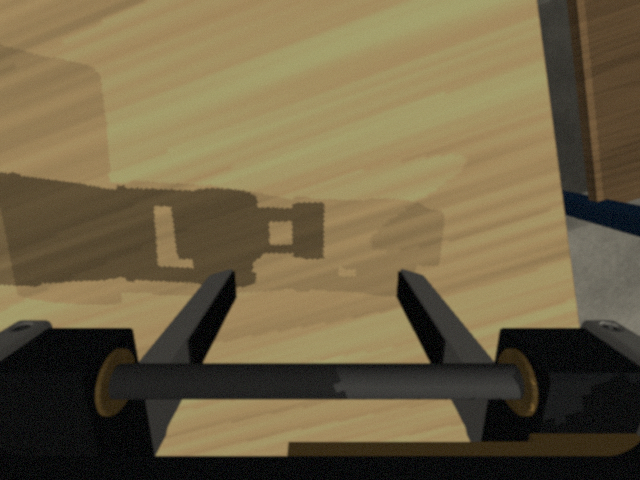

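The blue pot with its cap is at scene (298,238) and top (313,198). The loose, larger blue cap at top (335,274) and the pink one at (257,205) are decoys. The tray is at top (161,218) and the orange pot at top (500,270). Next I'll zoom in for measurement.

```bash
cat > h.py <<'E'
import numpy as np, cv2
from bench import viewer
def ray(n,uv,m=None):
    m=m or viewer.camera_model(n); T=np.array(m["world_from_camera"])
    d=T[:3,:3]@np.linalg.inv(m["mtx"])@np.array([uv[0],uv[1],1.]); return T[:3,3],d/np.linalg.norm(d)
def plane(n,uv,z,m=None):
    o,d=ray(n,uv,m); return o+d*(z-o[2])/d[2]
def tri(r):
    A=sum(np.eye(3)-np.outer(d,d) for o,d in r); b=sum((np.eye(3)-np.outer(d,d))@o for o,d in r)
    p=np.linalg.solve(A,b); return p,[np.linalg.norm((np.eye(3)-np.outer(d,d))@(p-o)) for o,d in r]
def proj(n,p,m=None):
    m=m or viewer.camera_model(n); T=np.linalg.inv(m["world_from_camera"]); q=m["mtx"]@(T[:3,:3]@p+T[:3,3]); return q[:2]/q[2]
E
python3 - <<'E'
import cv2,numpy as np
s=cv2.imread('pics/scene0.png')[205:315,245:385]; t=cv2.imread('pics/top0.png')[160:300,280:380]
t2=cv2.imread('pics/top0.png')[160:280,100:220]
r=lambda i,k:cv2.resize(i,None,fx=k,fy=k,interpolation=cv2.INTER_NEAREST)
cv2.imwrite('pics/z1.png',r(s,5)); cv2.imwrite('pics/z2.png',r(t,4)); cv2.imwrite('pics/z3.png',r(t2,5))
E
```

```text
(no output)
```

View pics/z1.png

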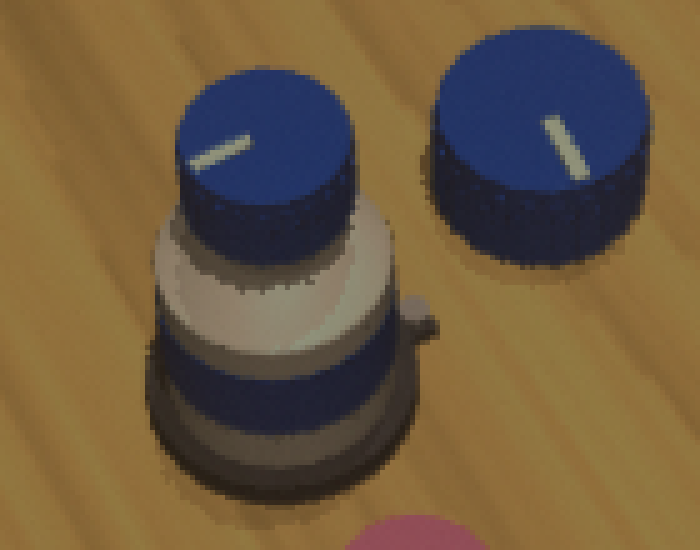

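View pics/z2.png

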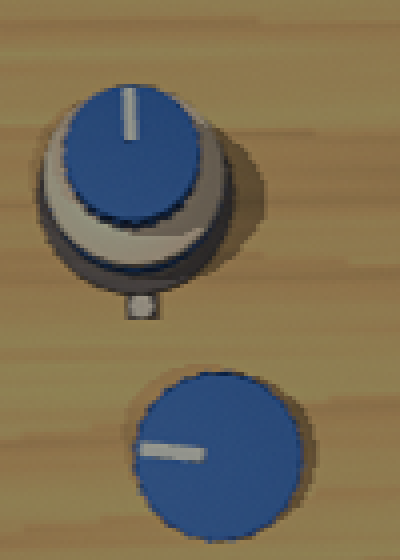

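View pics/z3.png

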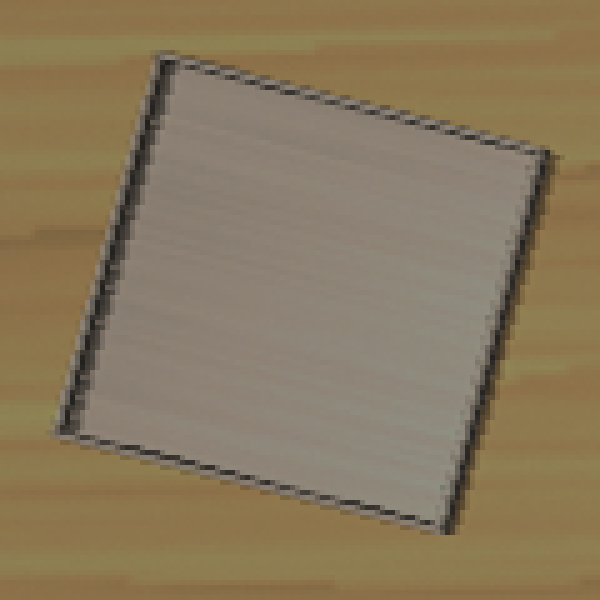

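```bash
cat >> h.py <<'E'
def face(im,c,rad,bmin):  # im BGR, top face of blue cap near c
    b,g,r=[im[:,:,i].astype(int) for i in range(3)]
    m=((b>bmin)&(b>1.5*r)).astype(np.uint8)
    w=np.zeros_like(m); cv2.circle(w,tuple(int(x) for x in c),rad,1,-1); m&=w
    cs,_=cv2.findContours(m,cv2.RETR_EXTERNAL,cv2.CHAIN_APPROX_NONE); k=max(cs,key=cv2.contourArea)
    return cv2.fitEllipse(cv2.convexHull(k)), m
E
python3 - <<'E'
from h import *
s=cv2.imread('pics/scene0.png'); t=cv2.imread('pics/top0.png')
print(s[240,305],s[252,298],t[205,313],t[213,313], t[215,309])
for nm,cs,ct in(("pot",(298,232),(313,196)),("big",(353,227),(335,274))):
  es,ms=face(s,cs,24,75); et,mt=face(t,ct,24,75)
  print(nm,es,et)
  p,e=tri([ray("scene",es[0]),ray("top",et[0])]); print(p,e)
  for n,el in(("scene",es),("top",et)):
    o,d=ray(n,el[0]); f=viewer.camera_model(n)["mtx"][0,0]
    depth=np.dot(p-o,np.array(viewer.camera_model(n)["world_from_camera"])[:3,2]); print(n,"diam",max(el[1])*depth/f)
# stripe
for n,a,b in (("scene",(245+192/5,205+166/5),(245+250/5,205+140/5)),("top",(280+130/4,160+88/4),(280+130/4,160+140/4))):
  A=plane(n,a,.152);B=plane(n,b,.152);print("stripe",n,A,B,np.degrees(np.arctan2(*(A-B)[[1,0]])))
# tray outer corners
T=[(100+158/5,160+52/5),(100+552/5,160+152/5),(100+450/5,160+532/5),(100+57/5,160+435/5)]
P=[plane("top",q,.013) for q in T]; print(np.round(P,4), np.mean(P,0),[np.linalg.norm(P[i]-P[i-1]) for i in range(4)])
S=[(339,386),(432,366),(466,461),(364,480)]
for q in S[:3]: print(q, plane("scene",q,.013))
E
```

```text
[101  51  34] [50 34 34] [121  74  42] [124  76  45] [71 41 22]
pot ((297.4967346191406, 232.0516357421875), (26.659177780151367, 34.22134780883789), 86.5017318725586) ((312.4520263671875, 197.9286346435547), (33.457672119140625, 34.21089172363281), 44.108760833740234)
[0.59426924 0.02152265 0.14974123] [np.float64(0.0006087911129736854), np.float64(0.0006087911129737066)]
scene diam 0.05615784435625993
top diam 0.05794798782112845
big ((353.15533447265625, 226.62498474121094), (32.44987869262695, 42.198089599609375), 94.61166381835938) ((334.17694091796875, 273.6665954589844), (41.533424377441406, 41.80514144897461), 27.902490615844727)
[ 0.46299977 -0.01632873  0.04416746] [np.float64(0.00030349751246046573), np.float64(0.0003034975124605412)]
scene diam 0.07959758203063064
top diam 0.08042023176539984
stripe scene [0.62125285 0.02300595 0.152     ] [0.59994284 0.02256992 0.152     ] 1.1721653091823736
stripe top [0.62049899 0.02128319 0.152     ] [0.59837624 0.02165456 0.152     ] -0.9617259181765828
[[0.6758 0.3845 0.013 ]
 [0.6331 0.2276 0.013 ]
 [0.4818 0.2689 0.013 ]
 [0.5231 0.424  0.013 ]] [0.57844448 0.32623721 0.013     ] [np.float64(0.15781144323924598), np.float64(0.1625485204056837), np.float64(0.1568701263937127), np.float64(0.16044542610100737)]
(339, 386) [0.63634555 0.23503061 0.013     ]
(432, 366) [0.48581408 0.27927338 0.013     ]
(466, 461) [0.53000114 0.42877295 0.013     ]
```

The cap's top triangulates to (0.594, 0.0215, 0.150) with a diameter of about 57 mm, which fits the 152 mm and 58 mm given. The loose cap is 80 mm, so it's the decoy. I'll move above the pot.

Call:
play_rows --pt "0.9 0 -0.55 0 0 0" --pt "0.9 0 -0.55 0 0 0" --pt "0.9 0 -0.55 0 0 0" --pt "0.9 0 -0.55 0 0 0" --pt "0.9 0 -0.55 0 0 0" --pt "0.9 0 -0.55 0 0 0" --pt "0.9 0 -0.55 0 0 0" --pt "0.9 0 -0.55 0 0 0" --pt "0.9 0 -0.55 0 0 0" --pt "0.9 0 -0.55 0 0 0" --fingers 1 --newtons 40

```text
time_s: 1.15
ee_pos: [0.4519, 0.1895, 0.2035]
tcp_rot: [[0.951, -0.002, 0.308], [-0.308, -0.003, 0.951], [-0.001, -1.0, -0.003]]
force: [1.0, -0.1, 1.2]
opening: 0.0939
```

Call:
play_rows --pt "0 0 0 0 1 0" --pt "0 0 0 0 1 0" --pt "0 0 0 0 1 0" --pt "0 0 0 0 1 0" --pt "0 0 0 0 1 0" --pt "0 0 0 0 1 0" --pt "0 0 0 0 1 0" --pt "0 0 0 0 1 0" --pt "0 0 0 0 1 0" --pt "0 0 0 0 1 0"

```text
time_s: 2.15
ee_pos: [0.4541, 0.1839, 0.2011]
tcp_rot: [[-0.196, -0.006, 0.981], [-0.981, -0.005, -0.196], [0.006, -1.0, -0.005]]
force: [0.1, 0.2, -0.0]
opening: 0.0941
```

```bash
python3 - <<'E'
from bench import sensors, viewer
from h import *
o=sensors.get_obs(); print(o["time_s"],o["ee_pos"],o["joint_positions"],np.arctan2(o["tcp_rot"][1,2],o["tcp_rot"][0,2]))
m=viewer.camera_model("wrist"); im=viewer.capture("wrist"); cv2.imwrite("pics/w1.png",im[:,:,::-1]); np.save("w1.npy",m["world_from_camera"])
E
```

```text
2.15 [0.45409309 0.18385928 0.20107971] [ 0.31125159  0.17427942  1.68678571 -0.00246692  1.28809601  0.50926974] -0.19733673312639208
```

View pics/w1.png

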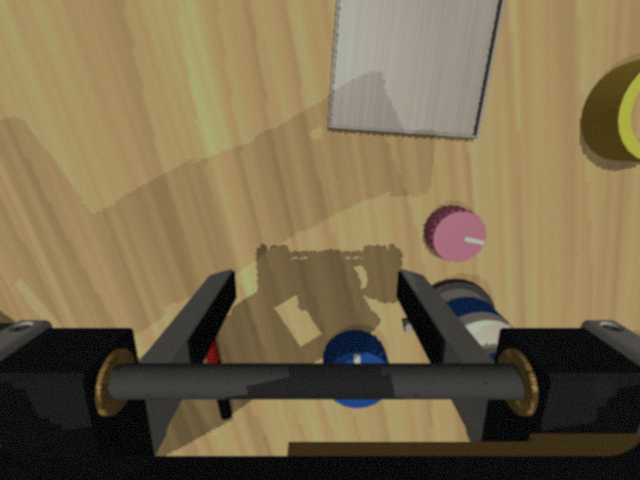

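The wrist view shows the tray's near corners at about (330,130) and (476,137). The pot is partly hidden behind the right finger at (475,320).

Call:
play_rows --pt "0.55 0 0.7 0 0 0" --pt "0.55 0 0.7 0 0 0" --pt "0.55 0 0.7 0 0 0" --pt "0.55 0 0.7 0 0 0" --pt "0.55 0 0.7 0 0 0" --pt "0.55 0 0.7 0 0 0" --pt "0 0 0 0 0 0"

```text
time_s: 2.9
ee_pos: [0.5968, 0.0153, 0.1996]
tcp_rot: [[-0.182, -0.008, 0.983], [-0.983, -0.004, -0.182], [0.006, -1.0, -0.007]]
force: [0.1, 0.8, -1.0]
opening: 0.0939
```

```bash
cat >> h.py <<'E'
def delta(x,y,z,yaw=None):
    from bench import sensors
    o=sensors.get_obs(); R=np.array(o["tcp_rot"]); d=R.T@(np.array([x,y,z])-o["ee_pos"])/.04
    print("t",o["time_s"],"pos",np.round(o["ee_pos"],4),"yaw",round(float(np.arctan2(R[1,2],R[0,2])),3),"q",np.round(o["joint_positions"],2),"F",np.round(o["force"],1),"M",np.round(o["moment"],2),"open",round(float(o["opening"]),4))
    print("units to go",np.round(d,2))
    # tilt error (tool rot vec that makes tool point down)
    w=np.cross(R[:,1],[0,0,-1]); print("tilt units",np.round(R.T@w/np.radians(8),2))
E
python3 - <<'E'
from h import *
delta(.594,.0215,.120)
for uv,n in (((329.5,129.5),'a'),((476,138),'b')):
    m=dict(viewer.camera_model("wrist")); m["world_from_camera"]=np.load("w1.npy"); print(plane("wrist",uv,.013,m))
E
```

```text
t 2.9 pos [0.5968 0.0153 0.1996] yaw -0.183 q [-0.03  0.41  1.38 -0.    1.36  0.15] F [ 0.1  0.8 -1. ] M [-0.06  0.05 -0.01] open 0.0939
units to go [-0.15  1.99 -0.08]
tilt units [0.05 0.   0.04]
[0.4838553  0.27090251 0.013     ]
[0.63366081 0.23212362 0.013     ]
```

Call:
play_rows --pt "-0.15 0 -0.08 0.05 0 0.04" --pt "0 0 0 0 0 0" --pt "0 0.3 0 0 0 0" --pt "0 0.3 0 0 0 0" --pt "0 0.3 0 0 0 0" --pt "0 0 0 0 0 0"

```text
time_s: 3.5
ee_pos: [0.5924, 0.025, 0.1595]
tcp_rot: [[-0.174, -0.002, 0.985], [-0.985, 0.001, -0.174], [-0.0, -1.0, -0.002]]
force: [0.6, -0.5, -0.0]
opening: 0.0941
```

```bash
python3 - <<'E'
from h import *
delta(.594,.0215,.120)
im=viewer.capture("scene"); cv2.imwrite("pics/s1.png",cv2.resize(im[140:380,180:500,::-1],None,fx=2,fy=2))
E
```

```text
t 3.5 pos [0.5924 0.025  0.1595] yaw -0.175 q [-0.02  0.44  1.45  0.    1.26  0.15] F [ 0.6 -0.5 -0. ] M [-0.03  0.12  0.01] open 0.0941
units to go [0.08 0.99 0.06]
tilt units [ 0.01 -0.   -0.  ]
```

View pics/s1.png

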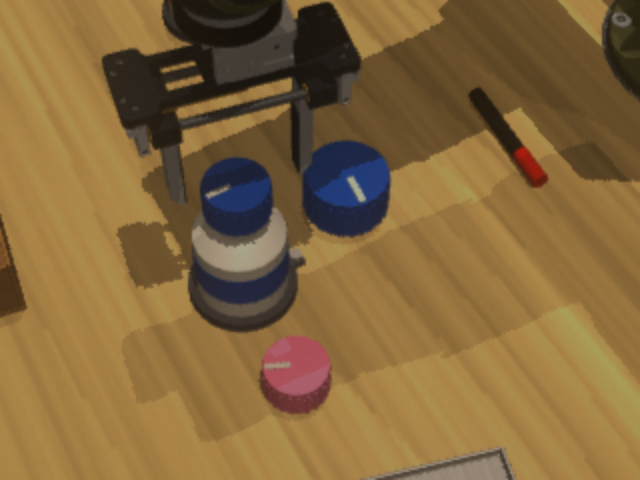

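The fingers straddle the cap and there's clearance on both sides. Now descending.

Call:
play_rows --pt "0.08 0 0.06 0 0 0" --pt "0 0.3 0 0 0 0" --pt "0 0.3 0 0 0 0" --pt "0 0.25 0 0 0 0" --pt "0 0 0 0 0 0" --pt "0 0 0 0 0 0"

```text
time_s: 4.15
ee_pos: [0.5949, 0.0209, 0.1236]
tcp_rot: [[-0.174, -0.0, 0.985], [-0.985, 0.001, -0.174], [-0.0, -1.0, -0.0]]
force: [0.7, -0.3, -0.4]
opening: 0.0943
```

```bash
python3 - <<'E'
from h import *
delta(.594,.0215,.120)
E
```

```text
t 4.15 pos [0.5949 0.0209 0.1236] yaw -0.175 q [-0.03  0.48  1.48  0.    1.19  0.15] F [ 0.7 -0.3 -0.4] M [-0.03  0.04  0.03] open 0.0943
units to go [-0.01  0.09 -0.03]
tilt units [ 0. -0. -0.]
```

Call:
play_rows --pt "0 0.12 -0.02 0 0 0" --pt "0 0 0 0 0 0" --pt "0 0 0 0 0 0" --pt "0 0 0 0 0 0" --pt "0 0 0 0 0 0" --pt "0 0 0 0 0 0" --pt "0 0 0 0 0 0" --pt "0 0 0 0 0 0" --fingers -1 --newtons 35

```text
time_s: 4.95
ee_pos: [0.5945, 0.0212, 0.1195]
tcp_rot: [[-0.174, 0.001, 0.985], [-0.985, 0.001, -0.174], [-0.001, -1.0, 0.001]]
force: [-0.1, -0.8, -0.2]
opening: 0.0575
```

```bash
python3 - <<'E'
from h import *
delta(.594,.0215,.120)
E
```

```text
t 4.95 pos [0.5945 0.0212 0.1195] yaw -0.175 q [-0.03  0.48  1.48  0.    1.18  0.15] F [-0.1 -0.8 -0.2] M [-0.1   0.05 -0.02] open 0.0575
units to go [-0.01 -0.01 -0.01]
tilt units [-0.01  0.   -0.01]
```

The grip is centred, with an opening of 57.5 mm and no side force. First twist.

Call:
play_rows --pt "0 0 0 0 -0.8 0" --pt "0 0 0 0 -0.8 0" --pt "0 0 0 0 -0.8 0" --pt "0 0 0 0 -0.8 0" --pt "0 0 0 0 -0.8 0" --pt "0 0 0 0 0 0"

```text
time_s: 5.55
ee_pos: [0.5945, 0.0209, 0.1194]
tcp_rot: [[0.392, 0.001, 0.92], [-0.92, 0.001, 0.392], [-0.0, -1.0, 0.001]]
force: [0.4, 0.1, -0.3]
opening: 0.0573
```

```bash
python3 - <<'E'
from h import *
delta(.594,.0215,.120)
im=viewer.capture("scene"); cv2.imwrite("pics/s2.png",cv2.resize(im[180:300,220:380,::-1],None,fx=4,fy=4))
E
```

```text
t 5.55 pos [0.5945 0.0209 0.1194] yaw 0.403 q [-0.03  0.48  1.48  0.    1.18 -0.43] F [ 0.4  0.1 -0.3] M [-0.06  0.   -0.17] open 0.0573
units to go [-0.02 -0.01 -0.01]
tilt units [-0.01 -0.   -0.  ]
```

View pics/s2.png

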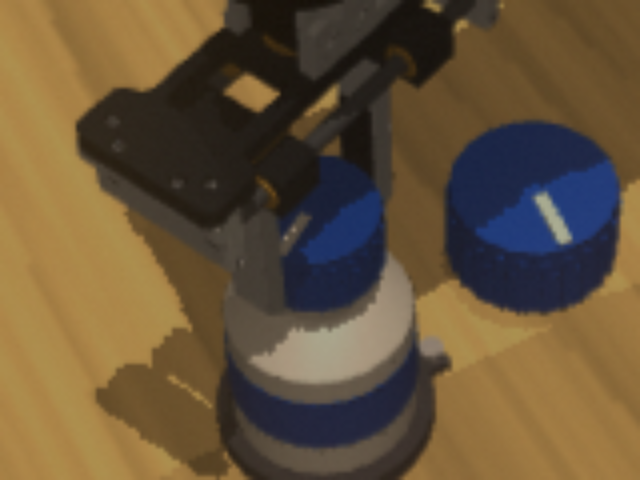

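The stripe at (295,235) has turned with the fingers. I'll keep twisting to about 1.35 rad in this grip.

Call:
play_rows --pt "0 0 0 0 -0.8 0" --pt "0 0 0 0 -0.8 0" --pt "0 0 0 0 -0.8 0" --pt "0 0 0 0 -0.8 0" --pt "0 0 0 0 -0.8 0" --pt "0 0 0 0 -0.8 0" --pt "0 0 0 0 -0.8 0" --pt "0 0 0 0 0 0"

```text
time_s: 6.4
ee_pos: [0.5947, 0.0208, 0.1194]
tcp_rot: [[0.924, 0.002, 0.381], [-0.381, 0.001, 0.924], [0.001, -1.0, 0.002]]
force: [-0.1, -0.2, -0.0]
opening: 0.0573
```

```bash
python3 - <<'E'
from h import *
delta(.594,.0215,.120)
im=viewer.capture("scene"); cv2.imwrite("pics/s3.png",cv2.resize(im[180:300,220:380,::-1],None,fx=4,fy=4))
E
```

```text
t 6.4 pos [0.5947 0.0208 0.1194] yaw 1.18 q [-0.03  0.48  1.48  0.    1.18 -1.21] F [-0.1 -0.2 -0. ] M [ 0.04  0.03 -0.16] open 0.0573
units to go [-0.02 -0.01  0.01]
tilt units [-0.01 -0.    0.01]
```

View pics/s3.png

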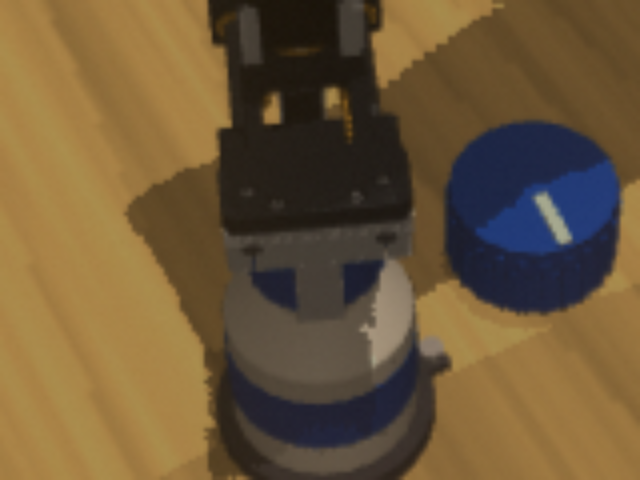

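I'm at 1.355 rad for this grip. Next I'll open and swing back for a fresh grip.

Call:
play_rows --pt "0 0 0 0 0 0" --pt "0 0 0 0 0 0" --pt "0 0 0 0 0 0" --pt "0 0 0 0 0 0" --pt "0 0 0 0 0 0" --pt "0 0 0 0 0 0" --fingers 1

```text
time_s: 7.05
ee_pos: [0.5948, 0.0208, 0.1197]
tcp_rot: [[0.919, 0.002, 0.395], [-0.395, 0.001, 0.919], [0.002, -1.0, 0.002]]
force: [-0.3, -0.4, 1.1]
opening: 0.0942
```

Call:
play_rows --pt "0 0 0 0 0.9 0" --pt "0 0 0 0 0.9 0" --pt "0 0 0 0 0.9 0" --pt "0 0 0 0 0.9 0" --pt "0 0 0 0 0.9 0" --pt "0 0 0 0 0.9 0" --pt "0 0 0 0 0.9 0" --pt "0 0 0 0 0.9 0" --pt "0 0 0 0 0 0"

```text
time_s: 7.95
ee_pos: [0.5948, 0.0208, 0.1197]
tcp_rot: [[0.117, 0.002, 0.993], [-0.993, 0.001, 0.117], [-0.001, -1.0, 0.002]]
force: [-0.0, 0.1, 0.4]
opening: 0.094
```

```bash
python3 - <<'E'
from h import *
delta(.5945,.0212,.120)
im=viewer.capture("scene"); cv2.imwrite("pics/s4.png",cv2.resize(im[180:300,220:380,::-1],None,fx=4,fy=4))
E
```

```text
t 7.95 pos [0.5948 0.0208 0.1197] yaw 0.117 q [-0.03  0.48  1.48  0.    1.18 -0.14] F [-0.   0.1  0.4] M [-0.09  0.06  0.04] open 0.094
units to go [-0.01 -0.01 -0.01]
tilt units [-0.02 -0.   -0.  ]
```

View pics/s4.png

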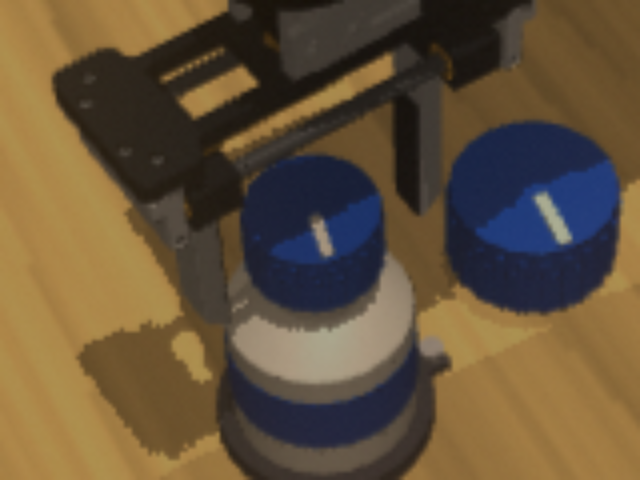

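The stripe runs from (313,214) to (328,255) in the crop, so I'll convert that to an angle.

```bash
python3 - <<'E'
from h import *
f=lambda u,v:plane("scene",(220+u/4,180+v/4),.152)
A=f(328,256);B=f(314,213);print(A,B,np.arctan2(*(A-B)[[1,0]]), np.arctan2(A[1]-.0215,A[0]-.5945))
E
```

```text
[0.60032705 0.04822032 0.152     ] [0.59518568 0.0258197  0.152     ] 1.3451849517962322 1.3560824311679158
```

The stripe was at about 0 and is now at 1.35 rad, so the thread followed the fingers. Regripping.

Call:
play_rows --pt "0 0 0 0 0 0" --pt "0 0 0 0 0 0" --pt "0 0 0 0 0 0" --pt "0 0 0 0 0 0" --pt "0 0 0 0 0 0" --pt "0 0 0 0 0 0" --pt "0 0 0 0 0 0" --fingers -1

```text
time_s: 8.7
ee_pos: [0.5948, 0.0208, 0.1197]
tcp_rot: [[0.131, 0.002, 0.991], [-0.991, 0.001, 0.131], [-0.001, -1.0, 0.002]]
force: [0.2, -0.4, 0.6]
opening: 0.0568
```

Call:
play_rows --pt "0 0 0 0 -0.8 0" --pt "0 0 0 0 -0.8 0" --pt "0 0 0 0 -0.8 0" --pt "0 0 0 0 -0.8 0" --pt "0 0 0 0 -0.8 0" --pt "0 0 0 0 -0.8 0" --pt "0 0 0 0 -0.8 0" --pt "0 0 0 0 0 0"

```text
time_s: 9.5
ee_pos: [0.595, 0.0209, 0.1197]
tcp_rot: [[0.809, 0.003, 0.588], [-0.588, 0.002, 0.809], [0.001, -1.0, 0.003]]
force: [-0.1, -1.0, -0.7]
opening: 0.0571
```

```bash
python3 - <<'E'
from h import *
delta(.5945,.0212,.120)
E
```

```text
t 9.5 pos [0.595  0.0209 0.1197] yaw 0.942 q [-0.03  0.48  1.48  0.    1.18 -0.97] F [-0.1 -1.  -0.7] M [ 0.   -0.01 -0.18] open 0.0571
units to go [-0.01 -0.01 -0.  ]
tilt units [-0.02 -0.    0.01]
```

Call:
play_rows --pt "0 0 0 0 -0.4 0" --pt "0 0 0 0 -0.4 0" --pt "0 0 0 0 0 0"

```text
time_s: 9.8
ee_pos: [0.595, 0.0208, 0.1197]
tcp_rot: [[0.866, 0.003, 0.5], [-0.5, 0.002, 0.866], [0.001, -1.0, 0.003]]
force: [0.2, -0.7, -0.1]
opening: 0.0573
```

```bash
python3 - <<'E'
from h import *
delta(.5945,.0212,.120)
E
```

```text
t 9.8 pos [0.595  0.0208 0.1197] yaw 1.047 q [-0.03  0.48  1.48  0.    1.18 -1.08] F [ 0.2 -0.7 -0.1] M [-0.09 -0.03 -0.19] open 0.0573
units to go [-0.02 -0.01  0.  ]
tilt units [-0.02 -0.    0.01]
```

Call:
play_rows --pt "0 0 0 0 -0.4 0" --pt "0 0 0 0 0 0" --pt "0 -0.1 0 0 0 0" --pt "0 -0.1 0 0 0 0" --pt "0 0 0 0 0 0"

```text
time_s: 10.3
ee_pos: [0.5949, 0.021, 0.1278]
tcp_rot: [[0.886, 0.002, 0.464], [-0.464, 0.002, 0.886], [0.001, -1.0, 0.003]]
force: [-0.1, -0.1, -0.9]
opening: 0.0574
```

```bash
python3 - <<'E'
from h import *
delta(.5945,.0212,.120)
im=viewer.capture("scene"); cv2.imwrite("pics/s5.png",cv2.resize(im[180:300,220:380,::-1],None,fx=4,fy=4))
E
```

```text
t 10.3 pos [0.5949 0.021  0.1278] yaw 1.088 q [-0.03  0.47  1.47  0.    1.2  -1.12] F [-0.1 -0.1 -0.9] M [ 0.03  0.02 -0.01] open 0.0574
units to go [-0.01  0.2  -0.  ]
tilt units [-0.02 -0.    0.01]
```

View pics/s5.png

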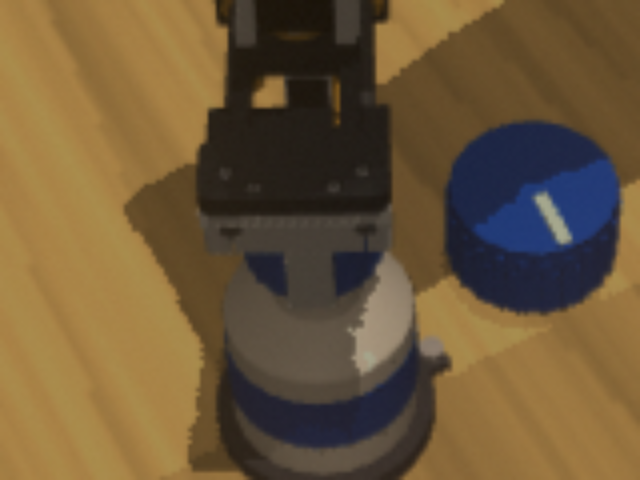

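It rose 8 mm with only about 0.9 N of load, roughly the cap's weight, so it's free. Lifting straight up.

Call:
play_rows --pt "0 -0.25 0 0 0 0" --pt "0 -0.4 0 0 0 0" --pt "0 -0.5 0 0 0 0" --pt "0 -0.5 0 0 0 0" --pt "0 -0.4 0 0 0 0" --pt "0 0 0 0 0 0"

```text
time_s: 10.95
ee_pos: [0.5943, 0.0206, 0.2162]
tcp_rot: [[0.885, 0.002, 0.466], [-0.466, 0.002, 0.885], [0.001, -1.0, 0.003]]
force: [1.0, -1.3, -1.4]
opening: 0.0571
```

```bash
python3 - <<'E'
from h import *
delta(.579,.328,.2)
im=viewer.capture("scene"); cv2.imwrite("pics/s6.png",cv2.resize(im[140:300,200:400,::-1],None,fx=3,fy=3))
E
```

```text
t 10.95 pos [0.5943 0.0206 0.2162] yaw 1.086 q [-0.03  0.39  1.37  0.    1.37 -1.11] F [ 1.  -1.3 -1.4] M [ 0.03 -0.    0.02] open 0.0571
units to go [-3.92  0.42  6.62]
tilt units [-0.02  0.    0.01]
```

View pics/s6.png

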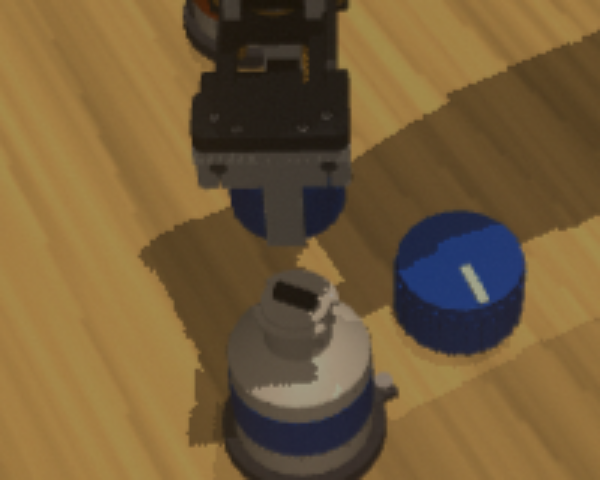

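The neck is bare and the cap is held at crop (285,210). Now carrying it to the tray.

Call:
play_rows --pt "-0.3 0 0.5 0 0 0" --pt "-0.43 0 0.73 0 0 0" --pt "-0.43 0 0.73 0 0 0" --pt "-0.43 0 0.73 0 0 0" --pt "-0.43 0 0.73 0 0 0" --pt "-0.43 0 0.73 0 0 0" --pt "-0.43 0 0.73 0 0 0" --pt "-0.43 0 0.73 0 0 0" --pt "-0.3 0 0.5 0 0 0" --pt "0 0 0 0 0 0"

```text
time_s: 12.0
ee_pos: [0.5765, 0.3133, 0.2041]
tcp_rot: [[0.882, -0.013, 0.47], [-0.47, -0.003, 0.882], [-0.01, -1.0, -0.008]]
force: [-0.4, -0.9, -1.4]
opening: 0.0571
```

```bash
python3 - <<'E'
from h import *
delta(.579,.328,.05)
im=viewer.capture("scene"); cv2.imwrite("pics/s7.png",im[:,:,::-1])
E
```

```text
t 12.0 pos [0.5765 0.3133 0.2041] yaw 1.081 q [ 0.44  0.55  1.17  0.    1.43 -0.64] F [-0.4 -0.9 -1.4] M [-0.01 -0.01  0.07] open 0.0571
units to go [-0.08  3.85  0.39]
tilt units [ 0.06 -0.   -0.07]
```

View pics/s7.png

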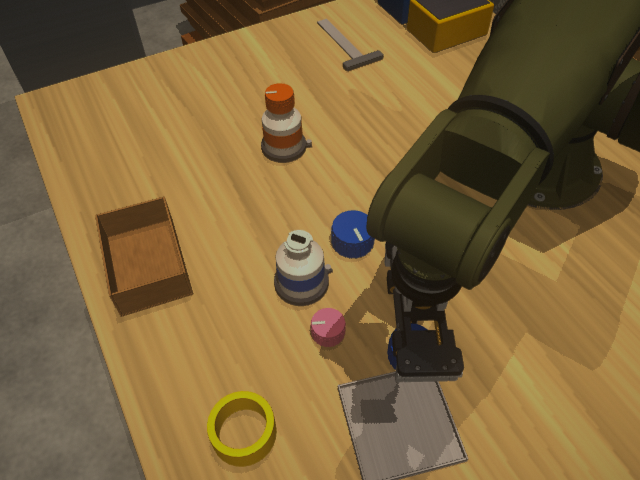

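The cap is over the tray at image (420,350) and the rest of the scene is undisturbed. I'll correct the offset and descend.

Call:
play_rows --pt "-0.08 0 0.4 0.06 0 -0.07" --pt "0 0.5 0 0 0 0" --pt "0 0.7 0 0 0 0" --pt "0 0.7 0 0 0 0" --pt "0 0.7 0 0 0 0" --pt "0 0.4 0 0 0 0" --pt "0 0 0 0 0 0"

```text
time_s: 12.75
ee_pos: [0.5849, 0.3254, 0.0787]
tcp_rot: [[0.879, 0.004, 0.477], [-0.477, 0.0, 0.879], [0.004, -1.0, 0.002]]
force: [0.3, -0.7, -0.9]
opening: 0.0574
```

```bash
python3 - <<'E'
from h import *
delta(.579,.328,.0045)
im=viewer.capture("scene"); cv2.imwrite("pics/s8.png",cv2.resize(im[300:480,300:520,::-1],None,fx=3,fy=3))
E
```

```text
t 12.75 pos [0.5849 0.3254 0.0787] yaw 1.073 q [ 0.45  0.68  1.27 -0.    1.19 -0.62] F [ 0.3 -0.7 -0.9] M [-0.06 -0.   -0.06] open 0.0574
units to go [-0.17  1.86 -0.02]
tilt units [-0.02 -0.    0.03]
```

View pics/s8.png

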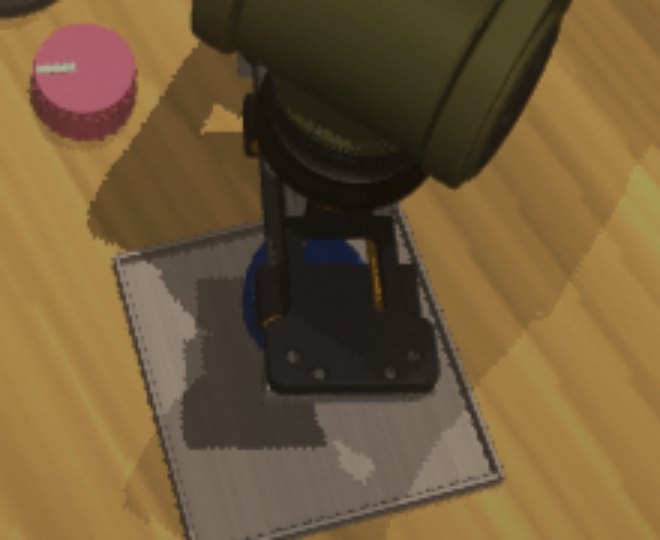

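Call:
play_rows --pt "-0.17 0.3 -0.02 -0.02 0 0.03" --pt "0 0.4 0 0 0 0" --pt "0 0.4 0 0 0 0" --pt "0 0.3 0 0 0 0" --pt "0 0.1 0 0 0 0" --pt "0 0 0 0 0 0"

```text
time_s: 13.4
ee_pos: [0.58, 0.3287, 0.0175]
tcp_rot: [[0.878, 0.004, 0.478], [-0.478, 0.002, 0.878], [0.002, -1.0, 0.004]]
force: [-0.1, -0.2, -1.5]
opening: 0.0572
```

```bash
python3 - <<'E'
from h import *
delta(.579,.328,.0045)
E
```

```text
t 13.4 pos [0.58   0.3287 0.0175] yaw 1.072 q [ 0.46  0.75  1.31  0.    1.08 -0.61] F [-0.1 -0.2 -1.5] M [ 0.01 -0.03  0.03] open 0.0572
units to go [-0.01  0.32 -0.03]
tilt units [-0.03 -0.    0.02]
```

Call:
play_rows --pt "0 0.1 0 -0.03 0 0.02" --pt "0 0.1 0 0 0 0" --pt "0 0.05 0 0 0 0" --pt "0 0 0 0 0 0"

```text
time_s: 13.8
ee_pos: [0.5807, 0.3291, 0.0078]
tcp_rot: [[0.878, 0.001, 0.478], [-0.478, 0.0, 0.878], [0.0, -1.0, 0.001]]
force: [-1.0, 0.7, -0.3]
opening: 0.0574
```

```bash
python3 - <<'E'
from h import *
delta(.579,.328,.0045)
E
```

```text
t 13.8 pos [0.5807 0.3291 0.0078] yaw 1.072 q [ 0.46  0.76  1.31  0.    1.07 -0.61] F [-1.   0.7 -0.3] M [-0.07  0.02 -0.01] open 0.0574
units to go [-0.02  0.08 -0.04]
tilt units [-0.  0.  0.]
```

Easing down until contact.

Call:
play_rows --pt "0 0.04 0 0 0 0" --pt "0 0.02 0 0 0 0" --pt "0 0 0 0 0 0"

```text
time_s: 14.1
ee_pos: [0.581, 0.3292, 0.0058]
tcp_rot: [[0.878, 0.001, 0.478], [-0.478, 0.001, 0.878], [0.001, -1.0, 0.001]]
force: [0.4, 0.2, -0.0]
opening: 0.0572
```

```bash
python3 - <<'E'
from h import *
delta(.579,.328,.0045)
E
```

```text
t 14.1 pos [0.581  0.3292 0.0058] yaw 1.072 q [ 0.46  0.76  1.31 -0.    1.07 -0.61] F [ 0.4  0.2 -0. ] M [0.   0.02 0.  ] open 0.0572
units to go [-0.03  0.03 -0.05]
tilt units [-0.01  0.    0.01]
```

Call:
play_rows --pt "0 0.04 0 0 0 0" --pt "0 0 0 0 0 0"

```text
time_s: 14.3
ee_pos: [0.5814, 0.3293, 0.0048]
tcp_rot: [[0.878, 0.002, 0.478], [-0.478, 0.001, 0.878], [0.002, -1.0, 0.002]]
force: [-0.7, 0.2, -0.0]
opening: 0.057
```

```bash
python3 - <<'E'
from h import *
delta(.579,.328,.0045)
E
```

```text
t 14.3 pos [0.5814 0.3293 0.0048] yaw 1.072 q [ 0.46  0.77  1.31 -0.    1.07 -0.61] F [-0.7  0.2 -0. ] M [-0.01  0.02  0.07] open 0.057
units to go [-0.04  0.01 -0.06]
tilt units [-0.02 -0.    0.01]
```

Call:
play_rows --pt "0 0.04 0 0 0 0" --pt "0 0 0 0 0 0"

```text
time_s: 14.5
ee_pos: [0.5816, 0.3294, 0.005]
tcp_rot: [[0.878, 0.003, 0.478], [-0.478, 0.001, 0.878], [0.002, -1.0, 0.003]]
force: [-0.1, -0.3, -0.4]
opening: 0.0573
```

```bash
python3 - <<'E'
from h import *
delta(.579,.328,.0045)
im=viewer.capture("scene"); cv2.imwrite("pics/s9.png",cv2.resize(im[300:480,300:520,::-1],None,fx=3,fy=3))
E
```

```text
t 14.5 pos [0.5816 0.3294 0.005 ] yaw 1.072 q [ 0.46  0.77  1.31 -0.    1.06 -0.61] F [-0.1 -0.3 -0.4] M [-0.05 -0.02  0.02] open 0.0573
units to go [-0.04  0.01 -0.06]
tilt units [-0.02  0.    0.02]
```

View pics/s9.png

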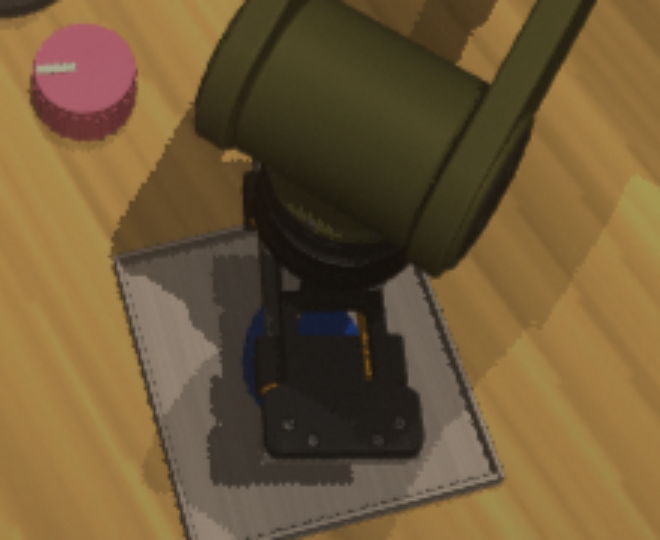

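Call:
play_rows --pt "0 0.07 0 0 0 0" --pt "0 0 0 0 0 0"

```text
time_s: 14.75
ee_pos: [0.5822, 0.3295, 0.0052]
tcp_rot: [[0.878, 0.005, 0.478], [-0.478, 0.002, 0.878], [0.003, -1.0, 0.004]]
force: [1.3, 0.4, -0.8]
opening: 0.0573
```

```bash
python3 - <<'E'
from h import *
delta(.579,.328,.0045)
E
```

```text
t 14.75 pos [0.5822 0.3295 0.0052] yaw 1.073 q [ 0.46  0.77  1.31 -0.    1.06 -0.61] F [ 1.3  0.4 -0.8] M [ 0.01 -0.   -0.  ] open 0.0573
units to go [-0.05  0.02 -0.07]
tilt units [-0.03  0.    0.02]
```

Height has stopped at 5 mm however much I command, so the cap's resting on the floor. Releasing.

Call:
play_rows --pt "0 0 0 0.03 0 -0.02" --pt "0 0 0 0 0 0" --pt "0 0 0 0 0 0" --pt "0 0 0 0 0 0" --pt "0 0 0 0 0 0" --pt "0 0 0 0 0 0" --fingers 0.7

```text
time_s: 15.35
ee_pos: [0.582, 0.3295, 0.004]
tcp_rot: [[0.878, 0.009, 0.478], [-0.478, 0.004, 0.878], [0.006, -1.0, 0.008]]
force: [-0.0, 0.0, 0.3]
opening: 0.0797
```

Call:
play_rows --pt "0 -0.2 0 0 0 0" --pt "0 -0.5 0 0 0 0" --pt "0 -0.8 0 0 0 0" --pt "0 -0.8 0 0 0 0" --pt "0 -0.8 0 0 0 0" --pt "0 -0.8 0 0 0 0" --pt "0 -0.8 0 0 0 0" --pt "0 0 0 0 0 0"

```text
time_s: 16.15
ee_pos: [0.5797, 0.3284, 0.203]
tcp_rot: [[0.878, 0.009, 0.478], [-0.478, 0.004, 0.878], [0.006, -1.0, 0.008]]
force: [0.9, -0.4, -0.1]
opening: 0.0798
```

Call:
play_rows --pt "-0.9 0 0 0 0 0" --pt "-0.9 0 0 0 0 0" --pt "-0.9 0 0 0 0 0" --pt "-0.9 0 0 0 0 0" --pt "-0.9 0 0 0 0 0" --pt "0 0 0 0 0 0" --pt "0 0 0 0 0 0"

```text
time_s: 16.85
ee_pos: [0.4156, 0.4161, 0.2026]
tcp_rot: [[0.878, 0.011, 0.479], [-0.479, 0.005, 0.878], [0.007, -1.0, 0.009]]
force: [-0.2, 0.4, 0.4]
opening: 0.0799
```

```bash
python3 - <<'E'
from h import *
delta(.579,.328,.2)
for n in("scene","top"):
    im=viewer.capture(n); cv2.imwrite(f"pics/{n}9.png",im[:,:,::-1])
E
```

```text
t 16.85 pos [0.4156 0.4161 0.2026] yaw 1.071 q [ 0.73  0.38  1.42 -0.    1.33 -0.34] F [-0.2  0.4  0.4] M [-0.07  0.01  0.03] open 0.0799
units to go [4.64 0.1  0.03]
tilt units [-0.07 -0.    0.05]
```

View pics/scene9.png

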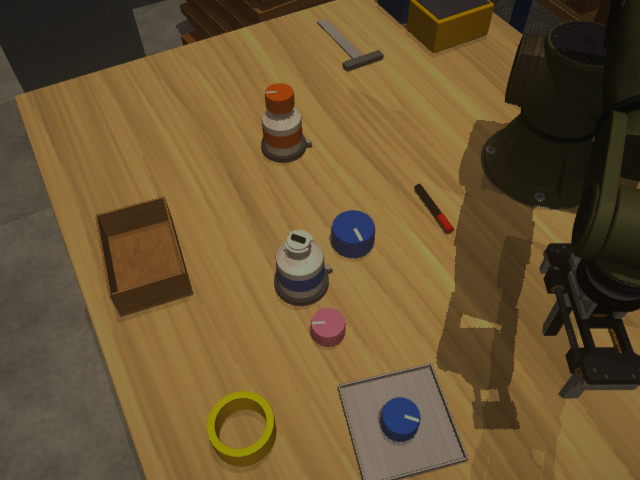

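View pics/top9.png

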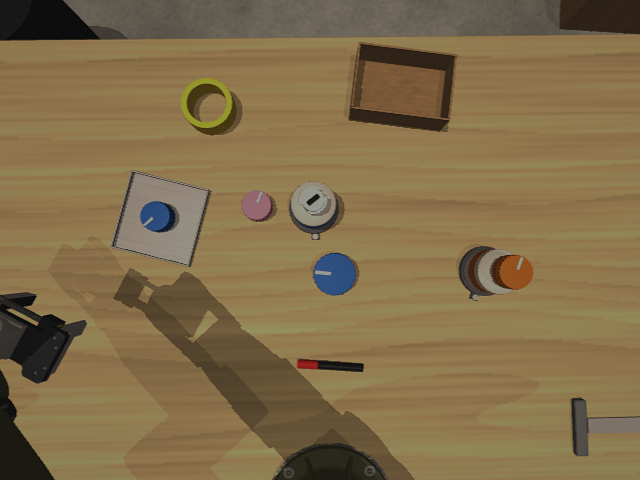

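The cap sits upright in the middle of the tray, stripe up, at scene (401,418) and top (157,216). The pot's neck is bare, and the orange pot and decoys are where they were. I'll check the height and hand in.

```bash
python3 - <<'E'
from h import *
from bench import finish_job
s=cv2.imread('pics/scene9.png'); t=cv2.imread('pics/top9.png')
es,_=face(s,(401,414),24,75); et,_=face(t,(157,216),22,75)
print(es,et,tri([ray("scene",es[0]),ray("top",et[0])]))
print(finish_job())
E
```

```text
((400.95794677734375, 415.7051696777344), (35.06531524658203, 39.62156295776367), 129.29583740234375) ((154.66156005859375, 215.56773376464844), (28.795055389404297, 29.6579532623291), 39.711692810058594) (array([0.58214837, 0.33042853, 0.03420985]), [np.float64(0.00044115666459371074), np.float64(0.0004411566645937913)])
the job is handed in; nothing more can be done
None
```

The blue cap is off its pot and sits right way up near the middle of the steel tray. I handed the job in at about 17 s of the 51 s allowed; no verdict is reported.

- **Unscrewing:** I twisted it anticlockwise in two grips, about 1.36 rad and then about 0.95 rad. The end stop never showed clearly in the moment readings, but the cap lifted free with only about its own weight on the wrist.
- **Placing:** I lowered the cap until the height stopped falling at about 5 mm, then opened the fingers and backed away. The force reading showed no clear contact, so I took the stalled height as touchdown.
- **Last checks:**
  - **Cap position:** its top measures at (0.582, 0.330, 0.034) in two views, about 4 mm from the measured tray centre.
  - **Height:** that is 3 mm below the expected 0.037. The cap's top measured about 2 mm low on the pot too, and the face mask picked up some of the cap's side, so I put it down to measuring error.
  - **Rest of the scene:** the stripe on top is visible in both views, the pot's neck is bare, and the orange pot and the look-alikes had not moved.

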